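Free the rover's access panel and weigh it

ROBOT

A 6-joint arm with a two-finger parallel gripper is mounted at the origin on the work surface. World frame = base frame: x ahead of the robot, y to its left, z up, the work surface at z = 0. Lengths are in m, angles in rad, forces in N, time in s.
With the tool pointing down it reaches from about 0.425 to 0.95 m from the base axis. Payload 3.5 kg.
Tool frame: the origin (TCP) lies at the very end of the fingers, on their centre line; the grasp point (between the pads) lies 19 mm behind it; x points along the fingers, z is the direction in which the jaws open and shut, and the axes are right-handed (so a half turn about x gives the same grasp; the last joint's range is limited). The gripper opens to 85 mm and grips with 20 to 120 N. Pads are 22 mm wide; open, the fingers measure 114 mm over their backs; the gripper's body (76 mm by 85 mm) begins 54 mm behind the grasp point. The pads swing forward as they close: fully open they stand 13 mm farther back than shut.
Start: joints at [0.977, 0.286, 1.577, -0, 1.279, -0.15], TCP at [0.29, 0.61, 0.231] pointing down, gripper open.
Joint ranges: [-2.77, 2.77], [-0.9, 2.22], [0.21, 2.48], [-1.53, 4.67], [0.24, 2.81], [-2.84, 2.84]. Speed limits (rad/s): [2.79, 2.79, 3.14, 3.14, 3.14, 3.14].

INTERFACE

Orientations are given as [roll, pitch, yaw] about the fixed x, y, z axes, in that order (R = Rz(yaw) Ry(pitch) Rx(roll)).
In Python, from station import r, kin, imaging, spotter, monitor gives the robot as it stands. The module is installed in compiled form; this text tells all that it offers. Calls block until the motion is done:
- r.reach(position, orientation): joint-space move of the TCP to a pose.
- r.line_to(position, frame=None, max_speed=0.15, max_force=None): straight line of the TCP; frame=None keeps the orientation; max_speed is the mean speed in m/s. With max_force (N) it stops when the force on the tool has changed by that much, and returns True; else False.
- r.goto_joints(angles): joint-space move.
- r.command_gripper(opening): opening from 0.0 (shut) to 1.0 (fully open); the grip force is fixed at half the most; returns when the fingers have stopped.
- r.wait(seconds).
- kin.ik(position, orientation): joint angles nearest the present ones, or None.
- imaging.capture(name): name is "side" or "top"; returns a dict with "img" (480x640x3 uint8, blue, green, red), "K" (3x3 intrinsics, pixels), "R" (3x3) and "t" (3): a world point X has camera coordinates R X + t. Camera axes: x right, y down, z forward; pixel columns grow to the right and rows downward; lengths in m; the calibration is good to about 2 mm. A picture is of the moment at which its call begins. There is no depth.
A pose or a line that the arm cannot do raises r.MotionError and nothing moves.
- r.job_done(): hands the job in, once; it reports no verdict.
Trained networks look in a picture, given as the dict that the camera call returned (one of the last four; its "shot" number tells which), for a name from the list of things; names that differ only in an ending like _2 or _b are one class to them, and where a whole thing is asked for, a point or a joint stands for the part that bears it (a point fixed in the world has none). Each returns a list of dicts, best first, with "conf" (0 to 1); they miss things now and then, are a little off and sometimes report something else, mostly with a low value. They report only what shows in the picture. A call takes as long as a camera call.
- spotter.look_for(picture, name): "extent" ([centre column, centre row, width, height] in pixels, round what is visible of it).
- spotter.silhouettes(picture, name): "region" (480x640 bool, what is visible of it) and "extent" ([centre column, centre row, width, height] in pixels, round what is visible of it).
Readings, each from a call of its own:
- monitor.current_time(): time.
- monitor.current_q(): joint angles.
- monitor.current_joint_vel(): joint speeds.
- monitor.current_tau(): joint torques, N m.
- monitor.current_tool_pos(): TCP position.
- monitor.current_orientation(): TCP orientation.
- monitor.current_ft_force(): force on the tool from outside, world axes, zero at the start.
- monitor.current_ft_torque(): the same for the moment, N m.
- monitor.current_width(): opening from 0.0 (shut) to 1.0 (fully open).
Only numpy, scipy, OpenCV 4.12 (cv2) and the standard library are available. Lean on these libraries where they do the work, as an engineer would, in place of code of your own. Each camera call takes 0.05 s, during which the arm holds its last target.

TASK

Weigh the rover's access panel: with the flat screwdriver, turn both slotted cam fasteners a quarter turn anticlockwise so that their lugs clear the panel, and stand the screwdriver back in its own hole in the tool stand. Lift the panel off by its handle and set it down gently, flat, handle up and centred, on the pan of the balance without pressing the pan to its stop. Do not turn the fasteners with the fingers, and leave the other things where they are.

Things in the scene. Friction and masses are not known exactly. Their poses are not given: they have to be found in the camera images.
- rover: Small rover's grey chassis, 124 x 184 x 45 mm plus wheels (240 mm over the wheels), fixed in a wooden cradle with its deck sloping 30 degrees from level. Origin: centre of the deck, 85 mm above the table. z: deck normal (30 degrees from vertical, leaning towards the low edge, which is the side nearer the robot); x: up the slope; y: to the left. Low lips (5 mm high) round the panel keep it from sliding, so it comes off only along z.
- panel: Loose aluminium access panel, 64 (x) x 100 (y) x 5 mm, about 0.16-0.25 kg, lying on the deck between the two fasteners, about 1 to 2 mm of play. Origin: centre of its underside; z: out of its upper face. A bridge handle stands on it: bar 14 mm wide (x), 50 mm long (y), spanning 24 to 38 mm above the origin, on two posts at y = +-20 mm.
- screw_l: Slotted steel cam fastener on the left of the panel (rover's +y side): slotted head 26 mm across on a 28 mm disc. Origin: centre of the slot's floor, 7 mm above the deck plane. z: turning axis, out of the deck. x: along the slot, which is 6 mm wide, 6 mm deep, 26 mm long and open at both ends. Its cam lug (12 wide, 4 thick) reaches 28 mm out to the fastener's -y and lies over the panel's edge while locked. Turns with joint latch_l.
- screw_r: Slotted steel cam fastener on the right of the panel (rover's -y side): slotted head 26 mm across on a 28 mm disc. Origin: centre of the slot's floor, 7 mm above the deck plane. z: turning axis, out of the deck. x: along the slot, which is 6 mm wide, 6 mm deep, 26 mm long and open at both ends. Its cam lug (12 wide, 4 thick) reaches 28 mm out to the fastener's -y and lies over the panel's edge while locked. Turns with joint latch_r.
- latch_l (a joint): Angle of the left fastener, rad: 0 = locked (lug straight over the panel), grows anticlockwise seen from outside (about its z) to a stop at 1.62; freed at a quarter turn, 1.57. Stiff, about 0.05 N m, stays where it is left; starts between 0 and 0.35.
- latch_r (a joint): Angle of the right fastener, rad: 0 = locked (lug straight over the panel), grows anticlockwise seen from outside (about its z) to a stop at 1.62; freed at a quarter turn, 1.57. Stiff, about 0.05 N m, stays where it is left; starts between 0 and 0.35.
- driver: Flat-blade screwdriver, 165 mm long, 0.10-0.16 kg, standing blade down in one hole of the stand. Origin: the blade's tip, on the axis; z: from tip to handle. Blade 14 mm wide along x, 3.2 mm thick along y (2 mm in the last 3 mm), 14 mm long; shaft 8 mm thick; round flange 38 mm across from 80 to 85 mm, on whose underside it rests; square black handle, 24 x 24 mm with faces square to x and y, from 85 to 165 mm.
- nutdriver: Bystander: nut driver in the stand's other hole; round handle 28 mm thick, top at 150 mm above its tip, round socket end. Origin: its tip.
- stand: Fixed wooden tool stand, 55 (x) x 160 (y) mm, top 85 mm above the table. Origin: centre of its underside on the table. Two 23 mm holes through its top at y = +42 and -42 mm, x = 0, with legs between and beside them; tools' tips hang 5 mm above the table.
- scale: Fixed spring balance, base 130 (x) x 150 (y) x 40 mm. Origin: centre of its underside.
- pan_top (a point): Centre of the upper face of the balance's round steel pan (140 mm across, 4 mm thick), 66 mm above the table when empty. z up. It moves down with joint pan.
- pan (a joint): How far the pan is pressed down, m: 0 empty; spring 300 N/m, so the panel sinks it 5 to 9 mm; hits its stop at 0.018.
- board: Bystander: round red circuit board, 76 mm across, under 15 mm high. Origin: centre of its underside.
- battery: Bystander: battery pack, 62 x 58 x 21 mm. Origin: centre of its underside.
- spool: Bystander: metal spool, 60 mm across, 45 mm high. Origin: centre of its underside.
- jar: Bystander: small jar, 48 mm across, 55 mm high. Origin: centre of its underside.
- sparewheel: Bystander: spare wheel lying flat, 72 mm across, 26 mm high. Origin: centre of its underside.
- tube: Bystander: slim clear bottle with a cap, standing upright, 30 mm across, 95 mm high; tips easily. Origin: centre of its underside.
- ironstand: Bystander, fixed: soldering iron stand 90 x 130 mm, with a coil up to 105 mm high. Origin: centre of its underside.

How it is judged:
By the outcome, as a careful person would: the job done as asked, in the order asked, and still so for the second after the job is handed in, with the robot touching nothing.
It also fails if it takes over 72 s, if anything falls off the work surface, if the arm or the gripper's body presses on something with over 40 N, if the wrist force passes 120 N, or if a joint passes its speed limit or range.

## Working session

There is one attempt and no reset: what is moved stays moved. The work goes in short steps, each a Python script; the robot and the scene stay as the last script left them, time stands still between calls to the robot, and variables do not carry over. Pictures are saved under pics/ and viewed, and the job is handed in when it is done.

```bash
mkdir -p pics; ls
python3 - <<'E'
from station import r,kin,imaging,spotter,monitor
import cv2,numpy as np
for n in("side","top"):
    p=imaging.capture(n); cv2.imwrite(f"pics/{n}0.png",p["img"]); print(n,p["K"].tolist(),np.round(p["R"],4).tolist(),np.round(p["t"],4).tolist(), np.round(-p["R"].T@p["t"],3))
    for k in("rover","panel","screw_l","screw_r","driver","nutdriver","stand","scale","pan_top","tube","board","battery","spool","jar","sparewheel","ironstand"):
        print(k,[(np.round(d["extent"],1).tolist(),round(d["conf"],2)) for d in spotter.look_for(p,k)][:3])
print(monitor.current_time(),monitor.current_orientation())
E
```

```text
pics
side [[451.730522264671, 0.0, 317.79955192567957], [0.0, 451.730522264671, 236.94967518237075], [0.0, 0.0, 1.0]] [[-0.7733, -0.6341, 0.002], [-0.3081, 0.373, -0.8752], [0.5542, -0.6774, -0.4838]] [0.4578, 0.2465, 0.552] [0.124 0.572 0.482]
rover [([295.1, 241.3, 117.7, 101.3], 0.9)]
panel [([299.4, 224.7, 54.5, 39.8], 0.55), ([275.9, 236.4, 22.1, 17.7], 0.5)]
screw_l [([459.7, 205.2, 63.4, 23.1], 0.71), ([323.1, 211.9, 15.9, 18.6], 0.65), ([276.4, 235.3, 19.5, 16.7], 0.6)]
screw_r [([459.7, 205.2, 63.4, 23.1], 0.71), ([323.1, 211.9, 15.9, 18.6], 0.65), ([276.4, 235.3, 19.5, 16.7], 0.6)]
driver [([161.0, 353.1, 44.2, 110.3], 0.73)]
nutdriver [([224.8, 333.3, 34.5, 89.0], 0.77)]
stand [([193.1, 374.3, 138.6, 128.2], 0.93)]
scale [([457.1, 218.6, 75.9, 58.4], 0.74)]
pan_top [([458.4, 205.6, 64.0, 26.7], 0.89)]
tube [([322.6, 327.7, 20.9, 63.2], 0.6)]
board [([428.4, 290.5, 44.9, 31.6], 0.82)]
battery [([321.1, 326.2, 19.9, 60.8], 0.73), ([393.3, 347.4, 42.0, 36.0], 0.7), ([324.9, 213.0, 12.0, 16.6], 0.26)]
spool []
jar [([294.7, 242.1, 116.6, 103.1], 0.61), ([199.8, 291.4, 32.7, 43
[... 611 characters left out ...]
, 277.2, 26.0, 19.2], 0.78)]
nutdriver [([161.7, 286.4, 23.5, 18.5], 0.58)]
stand [([148.2, 282.2, 88.8, 42.8], 0.57)]
scale [([473.2, 302.9, 83.2, 82.1], 0.92), ([345.2, 218.9, 18.4, 12.4], 0.44), ([362.1, 165.5, 34.5, 29.6], 0.26)]
pan_top [([479.9, 306.8, 67.1, 69.0], 0.66)]
tube [([229.3, 315.4, 15.8, 16.8], 0.52), ([277.7, 222.8, 20.2, 13.7], 0.52)]
board [([345.3, 337.9, 36.6, 35.1], 0.73)]
battery [([268.1, 353.2, 41.0, 38.9], 0.8)]
spool [([362.1, 164.9, 32.7, 29.2], 0.83), ([278.4, 222.4, 21.5, 14.7], 0.48)]
jar [([211.6, 205.7, 24.9, 24.5], 0.84)]
sparewheel [([420.8, 202.1, 33.4, 38.1], 0.87)]
ironstand [([269.9, 153.5, 80.1, 52.0], 0.96)]
1.7 [-1.09806511  1.5707828   0.02888412]
```

View pics/side0.png

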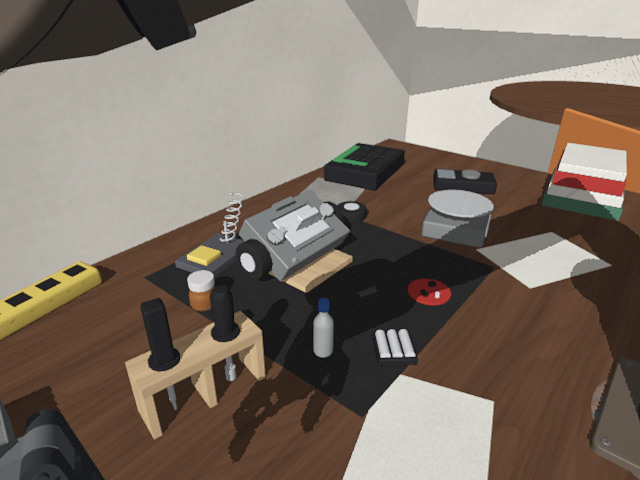

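View pics/top0.png

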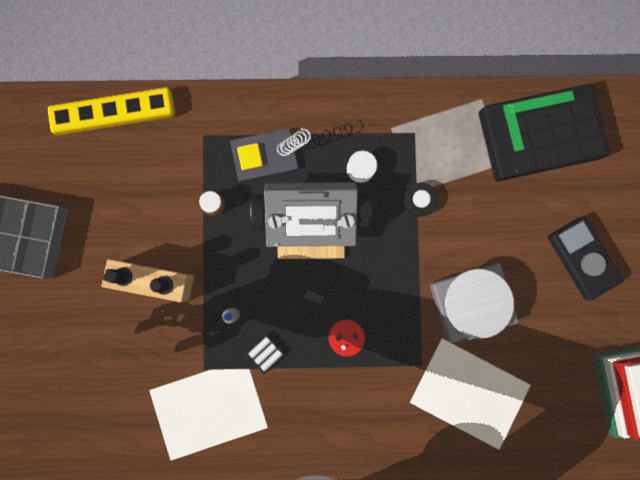

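Run:
```python
import cv2
t=cv2.imread("pics/top0.png"); s=cv2.imread("pics/side0.png")
cv2.imwrite("pics/t_rover.png",cv2.resize(t[170:275,240:380],None,fx=5.7,fy=5.7,interpolation=2))
cv2.imwrite("pics/s_rover.png",cv2.resize(s[185:295,230:360],None,fx=5.4,fy=5.4,interpolation=2))
cv2.imwrite("pics/t_stand.png",cv2.resize(t[250:320,95:205],None,fx=7,fy=7,interpolation=2))
```

```text
(no output)
```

View pics/t_rover.png

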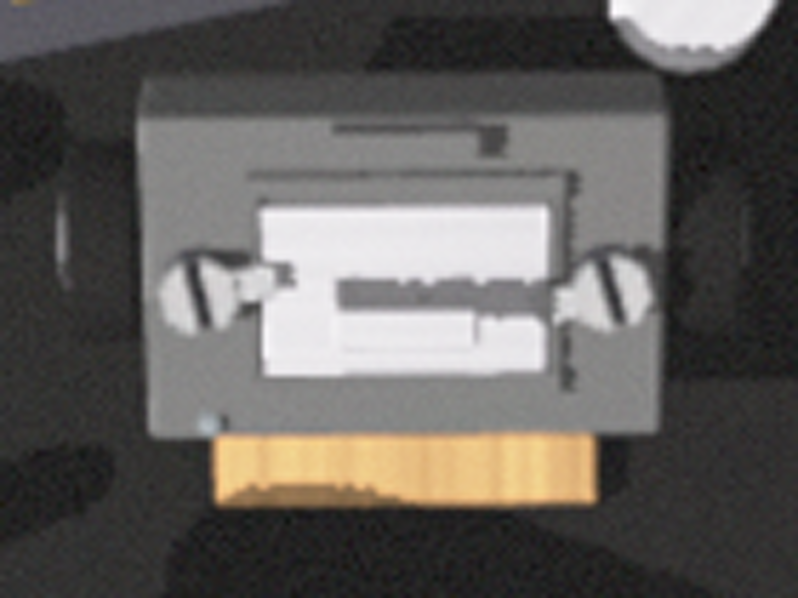

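View pics/s_rover.png

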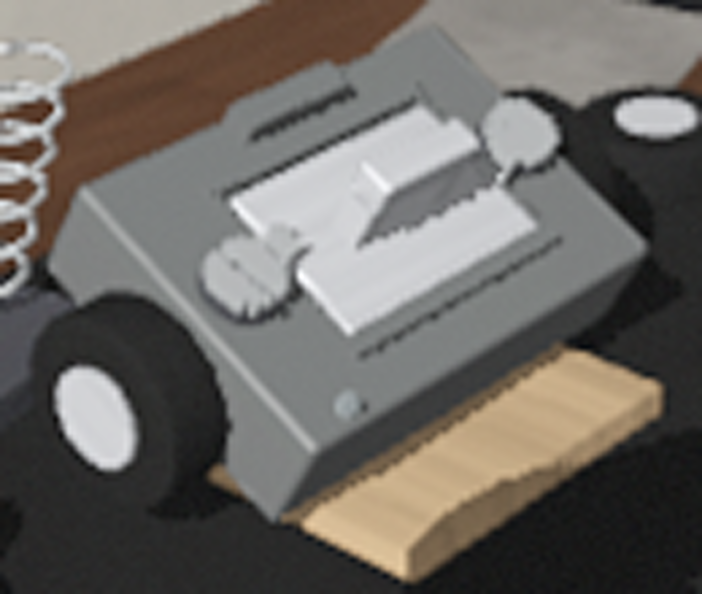

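View pics/t_stand.png

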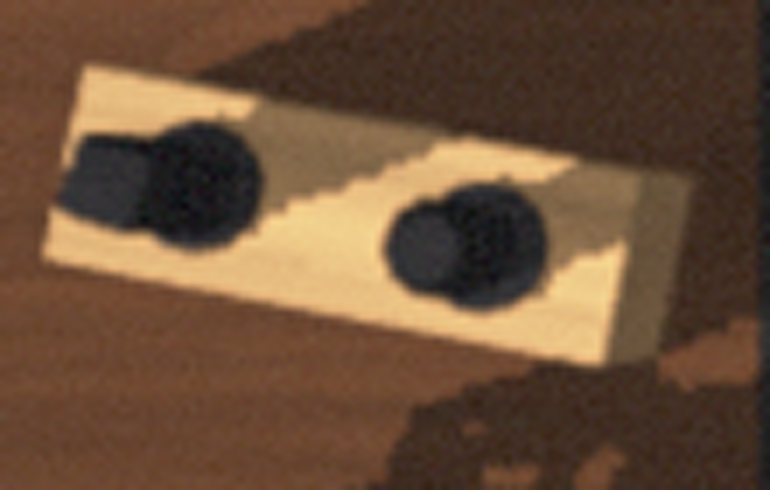

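Run:
```python
import cv2,numpy as np
t=cv2.imread("pics/top0.png"); s=cv2.imread("pics/side0.png")
def g(im,x,y,w,h,f):
    c=cv2.resize(im[y:y+h,x:x+w],None,fx=f,fy=f,interpolation=cv2.INTER_CUBIC)
    for i in range(0,w,5): cv2.putText(c,str(x+i),(i*f,10),0,.35,(0,255,255)); cv2.line(c,(i*f,12),(i*f,18),(0,255,255))
    for i in range(0,h,5): cv2.putText(c,str(y+i),(0,i*f+4),0,.35,(0,255,255)); 
    return c
a=g(t,264,208,30,25,13);b=g(t,332,208,30,25,13)
c=g(s,262,222,30,25,13);d=g(s,310,198,30,25,13)
cv2.imwrite("pics/screws.png",np.vstack([np.hstack([a,b])[:299],np.hstack([c,d])[:299]]))
cv2.imwrite("pics/drv.png",g(t,98,260,50,35,15))
cv2.imwrite("pics/drvs.png",g(s,120,290,160,150,4)[:600])
```

```text
(no output)
```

View pics/screws.png

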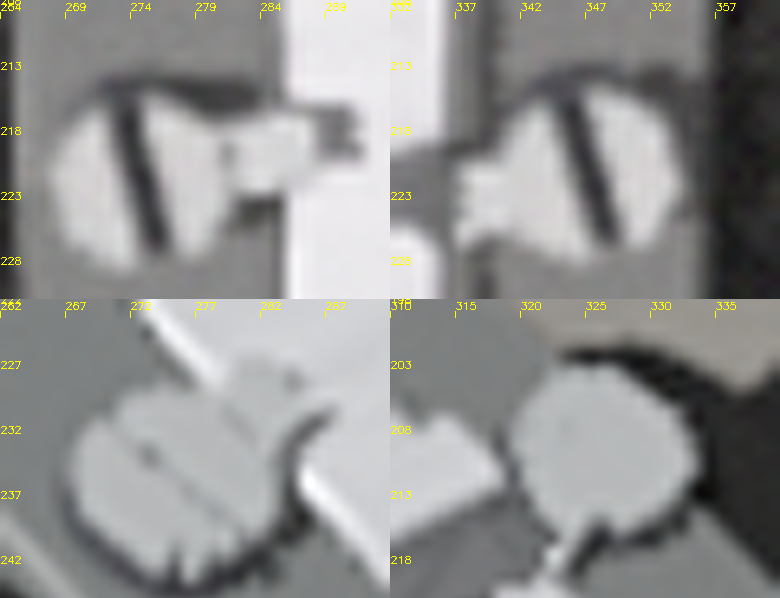

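View pics/drv.png

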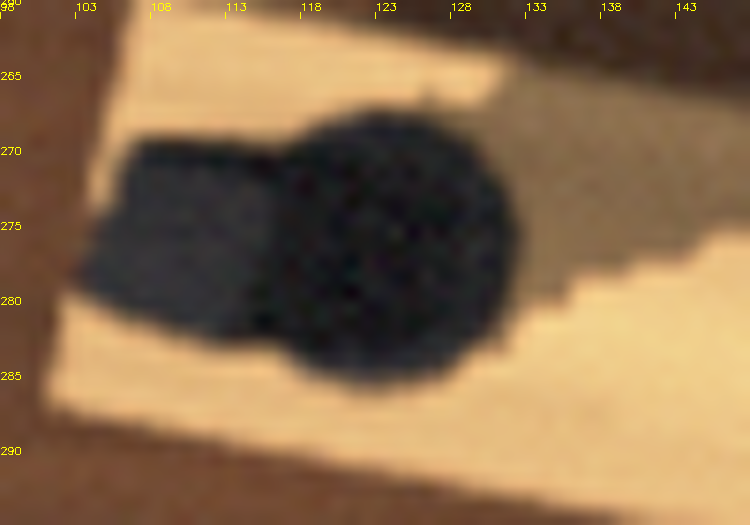

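View pics/drvs.png

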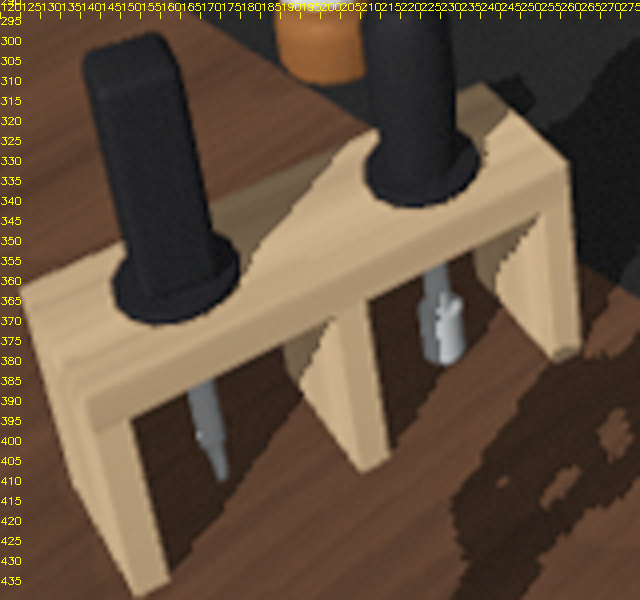

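```bash
cat > h.py <<'E'
import numpy as np,cv2
from scipy.optimize import least_squares
from scipy.spatial.transform import Rotation as Rot
KS=np.array([[451.7305,0,317.7996],[0,451.7305,236.9497],[0,0,1]])
def proj(p,X):
    X=np.atleast_2d(X); c=X@p["R"].T+p["t"]; u=c@p["K"].T; return u[:,:2]/u[:,2:]
def rz(a): return Rot.from_euler('z',a).as_matrix()
def back(p,uv,z):
    d=p["R"].T@np.linalg.solve(p["K"],np.array([uv[0],uv[1],1.])); c=-p["R"].T@p["t"]; return c+d*(z-c[2])/d[2]
E
python3 - <<'E'
from h import *
from station import imaging,spotter,monitor
import pickle
S=imaging.capture("side");T=imaging.capture("top")
pickle.dump({k:{q:np.array(v[q]) for q in("img","K","R","t")} for k,v in(("S",S),("T",T))},open("cams.pkl","wb"))
def cr(pts,f,ox,oy): return (np.array(pts,float)+.5)/f-.5+[ox,oy]
# stand
sq=np.array([[27.5,80,85],[-27.5,80,85],[27.5,-80,85],[-27.5,-80,85]])/1000
Ts=cr([(85,63),(42,262),(642,175),(605,363)],7,95,250)
Ss=cr([(22,290),(88,398),(485,83),(568,163)],4,120,290)
# check side assignment visually through residuals
def W(v,P): return P@rz(v[2]).T+[v[0],v[1],0]
for nm,pairs in(("T",[(T,Ts)]),("S",[(S,Ss)]),("both",[(T,Ts),(S,Ss)])):
    f=lambda v:np.concatenate([(proj(p,W(v,sq))-q).ravel() for p,q in pairs])
    o=least_squares(f,[.43,.33,0]); print("stand",nm,o.x,np.round(o.fun,1))
v=o.x; print("holes",W(v,np.array([[0,.042,.085],[0,-.042,.085]])))
print("flange T",back(T,(122.8,275.9),.09),"S tip",back(S,(175.1,409.6),.005),"S flange", back(S,(163.6,359),.0875))
# rover
def RW(v,P): return P@(rz(v[2])@Rot.from_euler('y',-30,degrees=True).as_matrix()).T+[v[0],v[1],.085]
print("normal",RW([0,0,0],np.array([0,0,1.]))-[0,0,.085])
dk=np.array([[62,92,0],[62,-92,0],[-62,92,0],[-62,-92,0]])/1000
Td=cr([(138,115),(668,115),(150,437),(660,437)],5.7,240,170)
Sd=cr([(82,187),(437,25),(317,452),(648,245)],5.4,230,185)
Th=np.array([(274.4,221.4),(347.0,220.9)]);Sh=np.array([(275.2,235.2),(326.2,208.9)])
for nm,L in(("T",[(T,Td,Th)]),("S",[(S,Sd,Sh)]),("both",[(T,Td,Th),(S,Sd,Sh)])):
    f=lambda v:np.concatenate([(np.vstack([proj(p,RW(v,dk)),proj(p,RW(v,np.array([[v[3],v[4],.013],[v[3],-v[4],.013]])))])-np.vstack([a,b])).ravel() for p,a,b in L])
    o=least_squares(f,[.53,0,0,0,.07]); print("rover",nm,np.round(o.x,4),np.round(o.fun,1))
v=o.x
print("screws",RW(v,np.array([[v[3],v[4],.007],[v[3],-v[4],.007]])))
# pan
for p,n in((T,"T"),(S,"S")):
    for d in spotter.silhouettes(p,"pan_top")[:1]:
        m=d["region"].astype(np.uint8); c,_=cv2.findContours(m,0,1); c=max(c,key=cv2.contourArea)
        e=cv2.fitEllipse(cv2.convexHull(c)); print("pan",n,d["conf"],d["extent"],e,back(p,e[0],.066))
E
```

```text
stand T [ 0.51696133  0.33417582 -0.20409523] [ 0.2  0.6  0.4 -0.5 -0.1 -0.3 -0.5  0.2]
stand S [ 0.51702377  0.33369368 -0.20670545] [ 0.  -0.3 -0.1  0.4 -0.2 -0.3  0.3  0.1]
stand both [ 0.51696034  0.33384025 -0.20570294] [ 0.4  0.6  0.6 -0.5  0.  -0.3 -0.3  0.2 -0.1 -0.2 -0.1  0.5 -0.3 -0.2
  0.2  0.1]
holes [[0.52553907 0.37495479 0.085     ]
 [0.50838162 0.29272571 0.085     ]]
flange T [0.52642286 0.3738898  0.09      ] S tip [0.52040155 0.37751387 0.005     ] S flange [0.52602156 0.37529805 0.0875    ]
normal [-0.5        0.         0.8660254]
rover T [ 6.349e-01  1.400e-03 -1.160e-02  3.000e-04  7.220e-02] [-0.1  0.1  0.6 -0.1 -0.3  0.2 -0.  -0.2 -0.1 -0.1 -0.1  0.1]
rover S [ 6.345e-01  2.000e-03 -4.100e-03 -2.000e-04  7.250e-02] [-1.2 -0.2 -0.7 -0.7  0.   0.5  1.1  0.5  0.5 -0.2  0.4 -0.7]
rover both [ 6.349e-01  1.500e-03 -8.700e-03 -1.000e-04  7.220e-02] [-0.2  0.3  0.5 -0.3 -0.3  0.3 -0.  -0.3 -0.2  0.2 -0.1  0.2 -1.2 -0.4
 -0.5 -0.8 -0.2  0.3  1.1  0.4  0.4 -0.5  0.4 -0.8]
screws [[ 0.63187407  0.073756    0.09099401]
 [ 0.63061712 -0.07069835  0.09099401]]
pan T 0.74 [479.7, 304.1, 68.0, 64.8] ((479.0209045410156, 303.46099853515625), (67.35871887207031, 68.53978729248047), 151.0908660888672) [ 0.45883719 -0.33719456  0.066     ]
pan S 0.94 [459.0, 205.8, 63.3, 26.5] ((459.550048828125, 202.6239013671875), (25.66567039489746, 63.635955810546875), 98.108154296875) [ 0.45833764 -0.33058635  0.066     ]
```

```bash
cat >> h.py <<'E'
ROV=np.array([.6349,.0015,-.0087]); RR=rz(ROV[2])@Rot.from_euler('y',-30,degrees=True).as_matrix()
def RWp(P): return RR@np.array(P,float)+[ROV[0],ROV[1],.085]
N=RR[:,2]
DRV=np.array([.5262,.3745])
def ori(a,z):
    a=np.array(a,float);a/=np.linalg.norm(a); z=np.array(z,float); z=z-a*(a@z); z/=np.linalg.norm(z)
    return Rot.from_matrix(np.column_stack([a,np.cross(z,a),z])).as_euler('xyz')
def deckdir(th): return RR@np.array([np.cos(th),np.sin(th),0])
E
python3 - <<'E'
from h import *
import pickle
from station import kin,monitor
C=pickle.load(open("cams.pkl","rb"));T=C["T"];S=C["S"]
def cr(pts,f,ox,oy): return (np.array(pts,float)+.5)/f-.5+[ox,oy]
def bplane(p,uv,h):
    d=p["R"].T@np.linalg.solve(p["K"],np.array([uv[0],uv[1],1.])); c=-p["R"].T@p["t"]; P=RWp([0,0,h]); X=c+d*((P-c)@N)/(d@N); return RR.T@(X-[ROV[0],ROV[1],.085])
for nm,pts,ox in(("L",[(125,97),(157,252)],264),("R",[(180,97),(217,243)],332)):
    a,b=[bplane(T,q,.010) for q in cr(pts,13,ox,208)]; d=a-b; print(nm,a,b,(a+b)/2,"th",np.arctan2(d[1],d[0]),np.linalg.norm(d))
q=cr([(137,140),(75,280),(215,335)],15,98,260); P=[back(T,x,.168) for x in q]
print(np.round(P,4),[np.degrees(np.arctan2(*(P[i]-P[j])[[1,0]])) for i,j in((0,1),(1,2))])
dyaw=np.radians(-23.)
for off in(0,90,180,270):
  j=dyaw+np.radians(off)
  print("off",off,"grasp",kin.ik([*DRV,.12],ori([0,0,-1],[np.cos(j),np.sin(j),0])))
  for s in(1,-1):
    for th in(.25,1.0,1.8):
      # blade x at th ; jaw = rot(off)
      k=kin.ik(RWp([0,s*.0722,.007+.125]),ori(-N,deckdir(th+np.radians(off))))
      print(s,th,None if k is None else np.round(k,2))
E
```

```text
L [0.01278967 0.07414155 0.01      ] [-0.01326248  0.0699354   0.01      ] [-0.0002364   0.07203847  0.01      ] th 0.16006996596858486 0.026389512184612954
R [ 0.01176234 -0.06915798  0.01      ] [-0.01284398 -0.07542953  0.01      ] [-0.00054082 -0.07229376  0.01      ] th 0.24956221761630928 0.025392979925210526
[[0.5386 0.3811 0.168 ]
 [0.5215 0.3885 0.168 ]
 [0.5144 0.3713 0.168 ]] [np.float64(-23.49558037849298), np.float64(67.70535963621845)]
off 0 grasp [ 4.61671510e-01  3.30777755e-01  1.73482022e+00 -4.44089210e-16
  1.07599468e+00  8.63097238e-01]
1 0.25 [-0.06 -0.16  2.17  0.04  0.61 -0.33]
1 1.0 [-0.06 -0.16  2.17  0.04  0.61 -1.08]
1 1.8 [-0.06 -0.16  2.17  0.04  0.61 -1.88]
-1 0.25 [-0.38 -0.16  2.17  0.3   0.66 -0.82]
-1 1.0 [-0.38 -0.16  2.17  0.3   0.66 -1.57]
-1 1.8 [-0.38 -0.16  2.17  0.3   0.66 -2.37]
off 90 grasp [ 4.61671510e-01  3.30777755e-01  1.73482022e+00 -4.44089210e-16
  1.07599468e+00 -7.07699089e-01]
1 0.25 [-0.06 -0.16  2.17  0.04  0.61 -1.9 ]
1 1.0 [-0.06 -0.16  2.17  0.04  0.61 -2.65]
1 1.8 [-0.06 -0.16  2.17  0.04  0.61  2.83]
-1 0.25 [-0.38 -0.16 
[... 275 characters left out ...]
1  2.06]
1 1.8 [-0.06 -0.16  2.17  0.04  0.61  1.26]
-1 0.25 [-0.38 -0.16  2.17  0.3   0.66  2.32]
-1 1.0 [-0.38 -0.16  2.17  0.3   0.66  1.57]
-1 1.8 [-0.38 -0.16  2.17  0.3   0.66  0.77]
off 270 grasp [ 4.61671510e-01  3.30777755e-01  1.73482022e+00 -4.44089210e-16
  1.07599468e+00  2.43389356e+00]
1 0.25 [-0.06 -0.16  2.17  0.04  0.61  1.24]
1 1.0 [-0.06 -0.16  2.17  0.04  0.61  0.49]
1 1.8 [-0.06 -0.16  2.17  0.04  0.61 -0.31]
-1 0.25 [-0.38 -0.16  2.17  0.3   0.66  0.75]
-1 1.0 [-0.38 -0.16  2.17  0.3   0.66  0.  ]
-1 1.8 [-0.38 -0.16  2.17  0.3   0.66 -0.8 ]<sys>:0: UserWarning: Gimbal lock detected. Setting third angle to zero since it is not possible to uniquely determine all angles.
```

```bash
python3 - <<'E' 2>/dev/null
from h import *
from station import r,kin,imaging,spotter,monitor
j=np.radians(-23.); o=ori([0,0,-1],[np.cos(j),np.sin(j),0])
x,y=.5263,.3748
t0=monitor.current_time()
r.reach([x,y,.23],o); r.command_gripper(.65)
print(r.line_to([x,y,.121],max_speed=.12,max_force=8))
print(monitor.current_tool_pos(),monitor.current_time()-t0)
p=imaging.capture("side");cv2.imwrite("pics/s1.png",p["img"]);
p=imaging.capture("top");cv2.imwrite("pics/t1.png",p["img"])
r.command_gripper(0.0); print(monitor.current_width(),monitor.current_ft_force())
print(monitor.current_time()-t0)
E
python3 -c "
import cv2
a=cv2.imread('pics/s1.png');cv2.imwrite('pics/s1c.png',cv2.resize(a[230:450,80:300],None,fx=2.7,fy=2.7))"
```

```text
False
[0.52703709 0.3751595  0.12218666] 2.725
0.27511003276854656 [-0.06404867 -1.13299309  2.75975448]
3.2083
```

View pics/s1c.png

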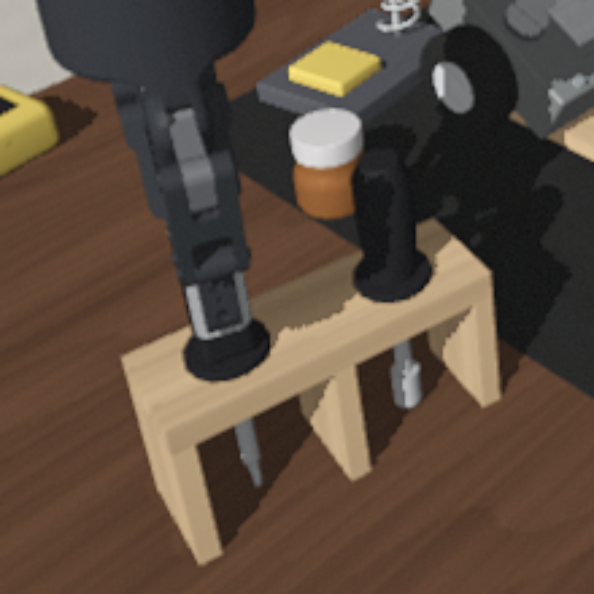

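```bash
python3 - <<'E' 2>/dev/null
from h import *
from station import r,kin,imaging,spotter,monitor
p0=monitor.current_tool_pos(); print("at grip",p0,monitor.current_ft_force())
r.line_to([p0[0],p0[1],.26],max_speed=.15)
print(monitor.current_tool_pos(),monitor.current_ft_force(),monitor.current_width())
S=imaging.capture("side");cv2.imwrite("pics/s2.png",S["img"])
T=imaging.capture("top");cv2.imwrite("pics/t2.png",T["img"])
tp=monitor.current_tool_pos()
c=proj(S,tp-[0,0,p0[2]-.005])[0]; print(c)
x,y=int(c[0]),int(c[1]); cv2.imwrite("pics/s2c.png",cv2.resize(S["img"][y-60:y+40,x-50:x+50],None,fx=6,fy=6,interpolation=2))
print(monitor.current_time())
E
```

```text
at grip [0.52668775 0.3749781  0.12173779] [-0.06404867 -1.13299309  2.75975448]
[0.52598889 0.3746049  0.25817707] [-0.98842332  0.43594132 -2.62355021] 0.26957533566738967
[156.52835847 324.00831194]
6.2833
```

View pics/s2c.png

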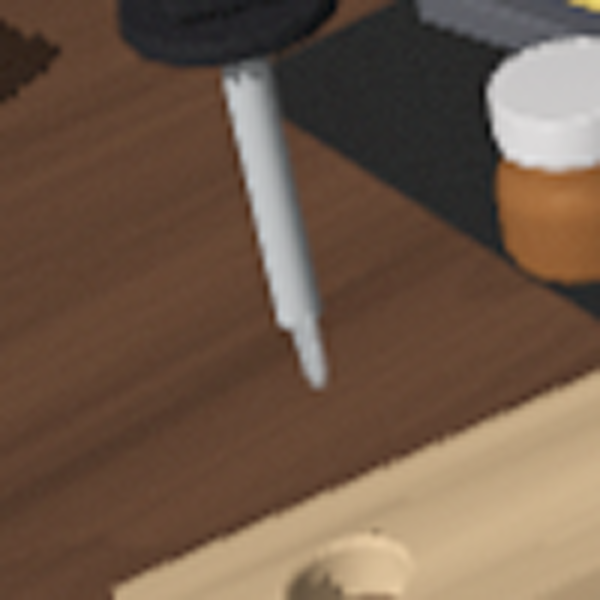

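```bash
python3 - <<'E' 2>/dev/null
from h import *
import pickle
C=pickle.load(open("cams.pkl","rb"));T=C["T"];S=C["S"]
tp=np.array([0.52598889,0.3746049,0.25817707]); tip=tp-[0,0,.1167]
print("pred flange bottom, shaft 14, tip",proj(S,[tip+[0,0,.08],tip+[0,0,.014],tip]))
cv=lambda q:(np.array(q)+.5)/6-.5+[106,264]
print("obs flange b ctr ~",cv((249,66)),"shaft/blade",cv((302,320)),"tip",cv((318,387)))
# in stand
p0=np.array([.52669,.37498,.005])
print("stand pred tip",proj(S,p0),"obs 175.1 409.6")
s=cv2.imread("pics/s2.png"); t=cv2.imread("pics/t2.png")
cv2.imwrite("pics/s2d.png",cv2.resize(s[150:420,60:260],None,fx=3,fy=2.2*3/3+.0,interpolation=2)[:600])
cv2.imwrite("pics/t2d.png",cv2.resize(t[220:320,60:190],None,fx=6,fy=6,interpolation=2)[:600])
E
```

```text
pred flange bottom, shaft 14, tip [[143.72214462 265.29458864]
 [154.40796364 314.24623714]
 [156.50636005 323.85897373]]
obs flange b ctr ~ [147.08333333 274.58333333] shaft/blade [155.91666667 316.91666667] tip [158.58333333 328.08333333]
stand pred tip [[173.85974902 405.85467096]] obs 175.1 409.6
```

View pics/s2d.png

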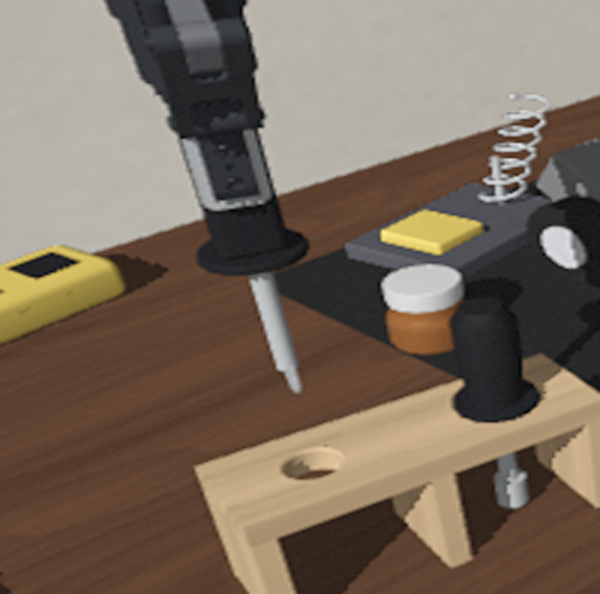

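View pics/t2d.png

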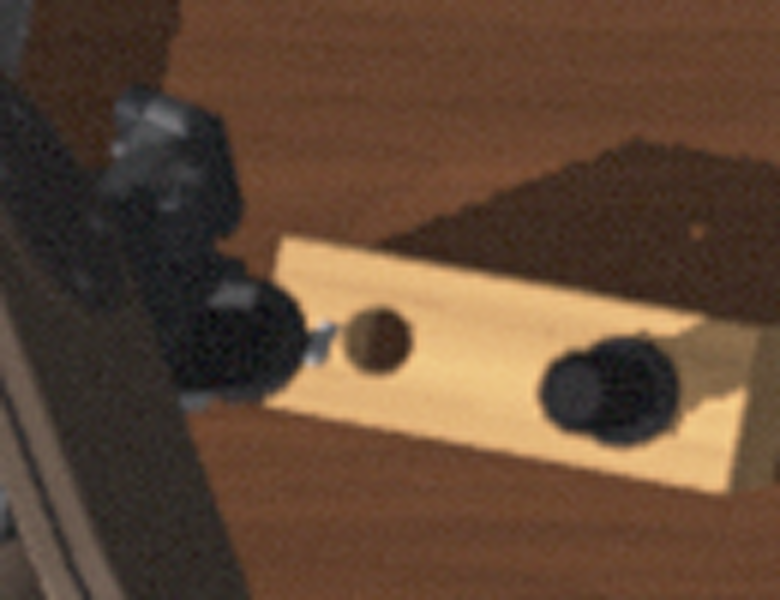

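```bash
cat >> h.py <<'E'
L=.1167
def tcp_for(s,h,off=(0,0)):  # tip at height h above slot floor of screw s(+1 left), off in rover x,y
    return RWp([off[0],s*.0722+off[1],.007+h+L])
def o_th(th): return ori(-N,deckdir(th))
def state():
    from station import monitor
    p=monitor.current_tool_pos(); R=Rot.from_euler('xyz',monitor.current_orientation()).as_matrix()
    tip=p+R[:,0]*L; q=RR.T@(tip-[ROV[0],ROV[1],.085]); a=RR.T@R
    return q*1000, np.arctan2(a[1,2],a[0,2]), a[:,0]
E
python3 - <<'E' 2>/dev/null
from h import *
from station import r,kin,imaging,spotter,monitor
r.reach(tcp_for(1,.045),o_th(.17))
r.line_to(tcp_for(1,.022),max_speed=.1); r.wait(.3)
print(state(),monitor.current_ft_force(),monitor.current_ft_torque(),monitor.current_time())
S=imaging.capture("side");T=imaging.capture("top")
tip=RWp(state()[0]/1000)
for n,p,(x,y) in(("s",S,(250,200)),("t",T,(245,190))):
    cv2.imwrite(f"pics/{n}3.png",p["img"]);print(n,proj(p,[tip,RWp([0,.0722,.013]),RWp([0,.0722,.007])]))
    cv2.imwrite(f"pics/{n}3c.png",cv2.resize(p["img"][y:y+60,x:x+60],None,fx=10,fy=10,interpolation=2))
E
```

```text
(array([ 0.59162341, 72.29509856, 29.49589279]), np.float64(0.17013513577674585), array([ 9.84109619e-04,  4.86184339e-05, -9.99999515e-01])) [ 0.29710123  0.02143466 -1.62935043] [0.00694499 0.42188954 0.02306609] 8.125
s [[278.42989583 228.85549372]
 [275.58432554 234.64761937]
 [274.51029148 236.67903295]]
t [[273.90817907 224.76062012]
 [274.24690017 221.50109439]
 [274.36457006 220.26367986]]
```

View pics/s3c.png

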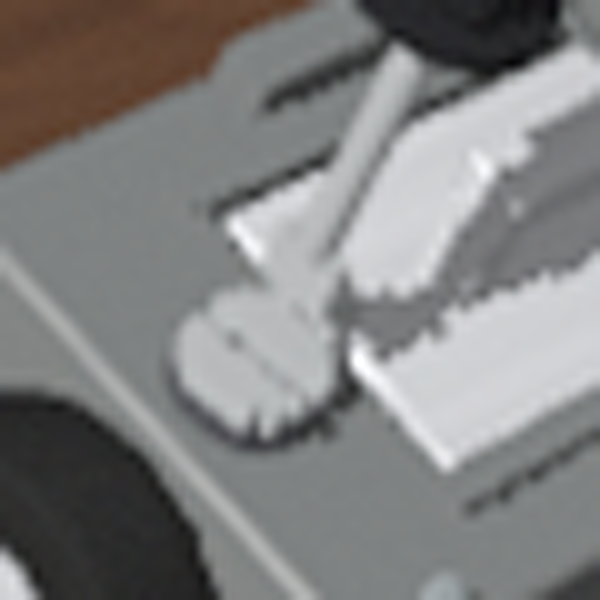

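View pics/t3c.png

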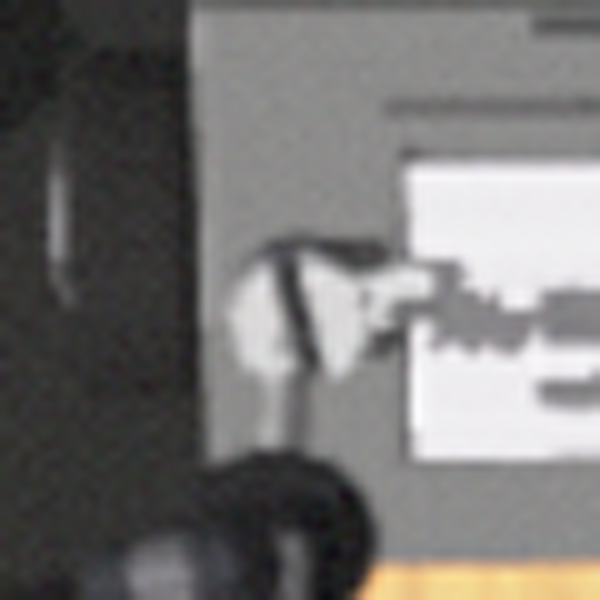

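```bash
python3 - <<'E' 2>/dev/null
from h import *
import pickle
C=pickle.load(open("cams.pkl","rb"));T=C["T"];S=C["S"]
tip=RWp([.00059,.0723,.0295])
A=[tip+N*d for d in(0,.014,.03,.05,.07)]
print("S",((proj(S,A)-[250,200]+.5)*10-.5).round(0).tolist())
print("T",((proj(T,A)-[245,190]+.5)*10-.5).round(0).tolist())
s=cv2.imread("pics/s3.png")[200:260,250:310]
t=cv2.imread("pics/t3.png")[190:250,245:305]
cv2.imwrite("pics/st3.png",np.hstack([cv2.resize(s[:40,20:60],None,fx=10,fy=10,interpolation=2),cv2.resize(t[20:60,15:55],None,fx=10,fy=10,interpolation=2)]))
g=cv2.cvtColor(t,cv2.COLOR_BGR2GRAY)
for row in(37,38,39,40,41,42,43): print(row,g[row,20:40])
g=cv2.cvtColor(s,cv2.COLOR_BGR2GRAY)
for row in(8,11,14,17,20): print(row,list(zip(range(25,45),g[row,25:45])))
E
```

```text
S [[288.0, 292.0], [314.0, 242.0], [345.0, 184.0], [385.0, 109.0], [426.0, 30.0]]
T [[293.0, 351.0], [290.0, 381.0], [287.0, 416.0], [283.0, 462.0], [278.0, 508.0]]
37 [110 136 140 144 153 162 189 196 166 122  93 108 144 181 169 143 138 141
 141 135]
38 [107 136 142 139 140 141 165 175 143 106 101 127 140 148 141 140 143 140
 143 137]
39 [ 94 133 142 139 142 139 155 166 139 109 105 134 141 139 140 140 141 138
 140 133]
40 [ 93 139 141 140 140 140 152 164 133 109 106 132 143 140 143 137 141 142
 138 134]
41 [ 95 136 141 140 140 139 157 161 132 104 107 131 144 143 143 141 141 143
 138 135]
42 [ 91 135 142 141 139 146 165 165 128 103 106 131 141 143 140 139 141 140
 143 134]
43 [ 87 139 144 137 140 145 169 163 127 101 110 131 142 141 143 140 141 142
 142 135]
8 [(25, np.uint8(132)), (26, np.uint8(126)), (27, np.uint8(109)), (28, np.uint8(87)), (29, np.uint8(63)), (30, np.uint8(56)), (31, np.uint8(58)), (32, np.uint8(58)), (33, np.uint8(100)), (34, np.uint8(110)), (35, np.uint8(125)), (36, np.uint8(130)), (37, np.uint8(170)), (38, np.uint8(188)), (39, np.uint8(186)), (40, np.uint8(172)),
[... 1077 characters left out ...]
)), (32, np.uint8(175)), (33, np.uint8(185)), (34, np.uint8(188)), (35, np.uint8(174)), (36, np.uint8(144)), (37, np.uint8(156)), (38, np.uint8(202)), (39, np.uint8(209)), (40, np.uint8(207)), (41, np.uint8(207)), (42, np.uint8(208)), (43, np.uint8(209)), (44, np.uint8(209))]
20 [(25, np.uint8(176)), (26, np.uint8(194)), (27, np.uint8(213)), (28, np.uint8(215)), (29, np.uint8(213)), (30, np.uint8(204)), (31, np.uint8(192)), (32, np.uint8(188)), (33, np.uint8(181)), (34, np.uint8(160)), (35, np.uint8(127)), (36, np.uint8(187)), (37, np.uint8(209)), (38, np.uint8(210)), (39, np.uint8(210)), (40, np.uint8(210)), (41, np.uint8(211)), (42, np.uint8(211)), (43, np.uint8(211)), (44, np.uint8(212))]
```

View pics/st3.png

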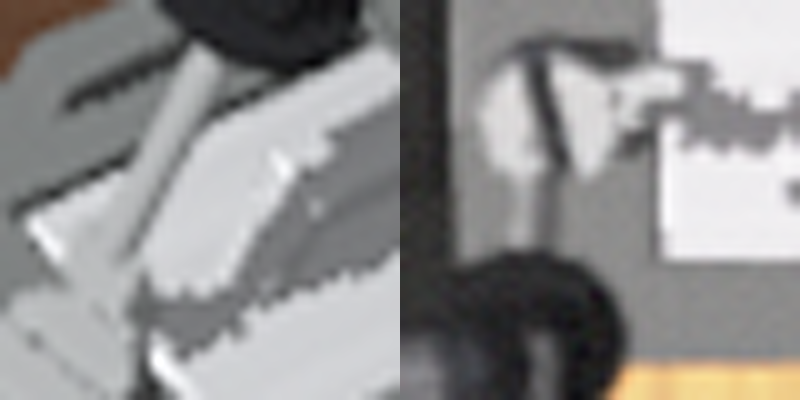

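```bash
python3 - <<'E' 2>/dev/null
from h import *
from station import r,kin,imaging,spotter,monitor
hit=r.line_to(tcp_for(1,-.001,(-.0006,0)),max_speed=.03,max_force=6)
q,th,a=state(); print(hit,q.round(2),th,a.round(3),monitor.current_ft_force(),monitor.current_ft_torque(),monitor.current_time())
E
```

```text
True [-1.31 72.23  6.63] 0.1701055374160909 [-0.002  0.    -1.   ] [-3.22658421  0.07912308  4.36132521] [-0.03855157  0.31752797 -0.06891622] 8.9417
```

```bash
cat >> h.py <<'E'
def turn(s,th_list,h,lim=.16):
    from station import r,monitor
    f0=monitor.current_ft_torque()@N; n=0
    for th in th_list:
        q=np.array(monitor.current_q()); d=th-state()[1]
        q[5]-=d; r.goto_joints(q)
        m=monitor.current_ft_torque()@N
        print("th %.3f now %.3f tq %.3f F %s"%(th,state()[1],m-f0,np.round(monitor.current_ft_force(),1)),state()[0].round(1),round(monitor.current_time(),2))
        if abs(m-f0)>lim: print("limit");break
E
python3 - <<'E' 2>/dev/null
from h import *
from station import r,kin,imaging,spotter,monitor
r.line_to(tcp_for(1,.0012,(0,0)),max_speed=.03)
print(state(),monitor.current_ft_force())
turn(1,[.4,.65],0)
E
```

```text
(array([-1.08885771, 72.22542557,  7.89485781]), np.float64(0.16983400826868178), array([-5.89512769e-03,  2.53147126e-04, -9.99982592e-01])) [-0.20595604 -0.09490624 -0.76777727]
th 0.400 now 0.397 tq 0.037 F [ 0.4 -0.7 -1.8] [-1.8 72.1  7.5] 9.56
th 0.650 now 0.645 tq 0.075 F [-0.1 -1.5 -0.7] [-1.8 71.8  7.4] 9.91
```

```bash
cat >> h.py <<'E'
def turn2(s,ths,h=.0012,off=(.001,0),lim=.16,f0=0):
    from station import r,monitor
    for th in ths:
        r.reach(tcp_for(s,h,off),o_th(th))
        m=monitor.current_ft_torque()@N
        print("th %.3f now %.3f tq %.3f F %s"%(th,state()[1],m-f0,np.round(monitor.current_ft_force(),1)),state()[0].round(1),round(monitor.current_time(),2))
        if abs(m-f0)>lim: print("limit");break
E
python3 - <<'E' 2>/dev/null
from h import *
from station import r,kin,imaging,spotter,monitor
print(monitor.current_ft_torque()@N)
turn2(1,[.95,1.25,1.5,1.62,1.68,1.72,1.76,1.8,1.84],f0=monitor.current_ft_torque()@N-.07)
p=imaging.capture("side");cv2.imwrite("pics/s4.png",p["img"])
p2=imaging.capture("top");cv2.imwrite("pics/t4.png",p2["img"])
cv2.imwrite("pics/st4.png",np.hstack([cv2.resize(p["img"][200:250,250:300],None,fx=8,fy=8,interpolation=2),cv2.resize(p2["img"][200:250,255:305],None,fx=8,fy=8,interpolation=2)]))
E
```

```text
0.018030721397741617
th 0.950 now 0.946 tq -0.027 F [-1.6 -3.5 -2.5] [-1.2 71.7  7.5] 10.3
th 1.250 now 1.245 tq 0.009 F [-1.  -3.1 -3.8] [-0.1 72.2  7.8] 10.69
th 1.500 now 1.495 tq 0.015 F [-1.2 -2.2 -4.5] [ 0.1 72.5  7.9] 11.04
th 1.620 now 1.614 tq 0.036 F [-1.2 -1.7 -5.3] [ 0.1 72.5  7.9] 11.29
th 1.680 now 1.676 tq -0.011 F [-2.5 -1.7 -4.6] [ 0.2 72.4  7.9] 11.54
th 1.720 now 1.717 tq -0.004 F [-1.1 -2.1 -5.9] [ 0.2 72.4  8. ] 11.79
th 1.760 now 1.758 tq 0.003 F [-1.8 -2.5 -6.2] [ 0.2 72.3  8. ] 12.04
th 1.800 now 1.798 tq 0.043 F [-1.7 -1.4 -6.3] [ 0.3 72.3  8. ] 12.29
th 1.840 now 1.838 tq -0.018 F [-1.6 -2.  -6.7] [ 0.4 72.3  8. ] 12.54
```

View pics/st4.png

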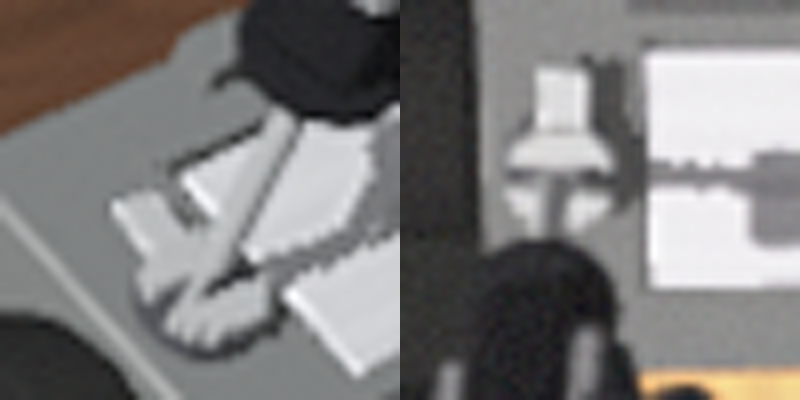

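```bash
python3 - <<'E' 2>/dev/null
from h import *
from station import r,kin,imaging,spotter,monitor
turn2(1,[1.88,1.92],f0=monitor.current_ft_torque()@N,lim=.12)
r.line_to(tcp_for(1,.022,(0,0)),max_speed=.08)
r.line_to(tcp_for(1,.06,(0,0)),max_speed=.2)
p=imaging.capture("side");cv2.imwrite("pics/s5.png",p["img"])
p2=imaging.capture("top");cv2.imwrite("pics/t5.png",p2["img"])
cv2.imwrite("pics/st5.png",np.hstack([cv2.resize(p["img"][205:245,255:295],None,fx=10,fy=10,interpolation=2),cv2.resize(p2["img"][200:240,255:295],None,fx=10,fy=10,interpolation=2)]))
print(state(),monitor.current_time())
E
```

```text
th 1.880 now 1.878 tq 0.027 F [-1.8 -0.5 -6.5] [ 0.9 72.4  8.1] 12.89
th 1.920 now 1.918 tq 0.018 F [-2.  -1.  -6.4] [ 0.9 72.4  8.1] 13.14
(array([-0.68545878, 72.15685769, 66.07986395]), np.float64(1.9197732795003388), array([-9.59426771e-04, -4.92473315e-06, -9.99999540e-01])) 13.9917
```

View pics/st5.png

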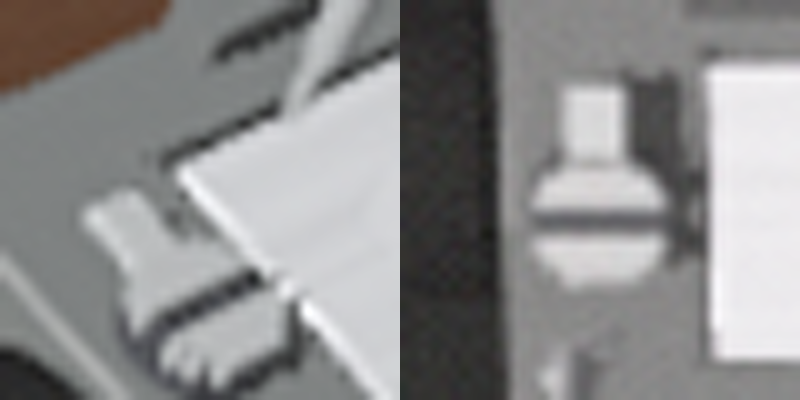

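```bash
cat >> h.py <<'E'
def bplane(p,uv,h):
    d=p["R"].T@np.linalg.solve(p["K"],np.array([uv[0],uv[1],1.])); c=-p["R"].T@p["t"]; P=RWp([0,0,h]); X=c+d*((P-c)@N)/(d@N); return RR.T@(X-[ROV[0],ROV[1],.085])
def slot_angle(p,h=.009):
    pass
E
python3 - <<'E'
from h import *
import pickle
C=pickle.load(open("cams.pkl","rb"));T=C["T"]
t=cv2.imread("pics/t5.png"); g=cv2.cvtColor(t,cv2.COLOR_BGR2GRAY).astype(float)
# dark slot centroid per column
pts=[]
for c in range(270,280):
    rr=np.arange(218,226); w=np.clip(200-g[rr,c],0,None); w[w<25]=0; pts.append((c,(w*rr).sum()/w.sum()))
pts=np.array(pts);print(pts.round(2).tolist())
X=np.array([bplane(T,q,.010) for q in pts]); k=np.polyfit(X[:,1],X[:,0],1); print("angle",np.pi/2-np.arctan(k[0]), X.mean(0))
# lug sides
rows=range(209,216)
for r_ in rows: print(r_,g[r_,268:282].round())
E
```

```text
[[270.0, 221.85], [271.0, 221.81], [272.0, 221.84], [273.0, 221.85], [274.0, 221.83], [275.0, 221.84], [276.0, 221.81], [277.0, 221.84], [278.0, 221.86], [279.0, 221.85]]
angle 1.561881925373865 [-0.00209574  0.07186862  0.01      ]
209 [137. 134. 139. 178. 209. 216. 215. 214. 211. 146.  83.  75.  72.  71.]
210 [138. 136. 141. 179. 211. 216. 217. 217. 214. 149.  86.  75.  75.  79.]
211 [136. 136. 139. 181. 212. 217. 213. 214. 215. 148.  83.  73.  80.  74.]
212 [136. 136. 141. 183. 212. 217. 215. 216. 214. 147.  85.  75.  77.  76.]
213 [136. 137. 139. 180. 210. 218. 217. 215. 217. 150.  82.  75.  74.  77.]
214 [136. 133. 130. 167. 211. 216. 216. 215. 213. 146.  80.  72.  71.  77.]
215 [139. 129. 109. 150. 191. 199. 195. 201. 199. 149.  86.  62.  64.  72.]
```

```bash
python3 - <<'E' 2>/dev/null
from h import *
from station import r,kin,imaging,spotter,monitor
r.reach(tcp_for(1,.03,(.0006,0)),o_th(1.60))
r.line_to(tcp_for(1,.012,(.0006,0)),max_speed=.1)
hit=r.line_to(tcp_for(1,-.002,(.0006,0)),max_speed=.03,max_force=6)
print(hit,state(),monitor.current_ft_force(),monitor.current_time())
turn2(1,[1.85],h=-.0003,off=(.0006,0),f0=monitor.current_ft_torque()@N,lim=.12)
turn2(1,[1.93,2.0],h=-.0003,off=(.0006,0),f0=monitor.current_ft_torque()@N,lim=.12)
E
```

```text
True (array([-0.71939122, 72.27602521,  7.85735255]), np.float64(1.600217385962672), array([-2.17353182e-03,  1.28177727e-04, -9.99997630e-01])) [-0.4551342  -0.08852595 -1.33476183] 15.125
th 1.850 now 1.847 tq 0.102 F [-2.6  0.3  1.8] [ 0.1 72.2  6.8] 15.47
th 1.930 now 1.927 tq -0.078 F [-4.2 -0.3  2.5] [ 0.1 72.2  6.7] 15.72
th 2.000 now 1.997 tq -0.111 F [-4.6 -0.   3. ] [ 0.2 72.2  6.7] 15.97
```

```bash
python3 - <<'E' 2>/dev/null
from h import *
from station import r,kin,imaging,spotter,monitor
r.line_to(tcp_for(1,.02,(0.0006,0)),max_speed=.08)
r.line_to(tcp_for(1,.055,(0,0)),max_speed=.25)
r.reach(tcp_for(-1,.055,(.0006,0)),o_th(.25))
r.line_to(tcp_for(-1,.022,(.0006,0)),max_speed=.12); r.wait(.2)
print(state(),monitor.current_time())
S=imaging.capture("side");T=imaging.capture("top")
for n,p in(("s",S),("t",T)): cv2.imwrite(f"pics/{n}6.png",p["img"])
tip=RWp(state()[0]/1000); A=[tip+N*d for d in(0,.014,.03,.05)]
print("S",((proj(S,A)-[295,185]+.5)*10-.5).round(0).tolist())
print("T",((proj(T,A)-[325,200]+.5)*10-.5).round(0).tolist())
cv2.imwrite("pics/st6.png",np.hstack([cv2.resize(S["img"][185:235,295:335],None,fx=10,fy=10,interpolation=2),cv2.resize(T["img"][200:250,325:365],None,fx=10,fy=10,interpolation=2)]))
cv2.imwrite("pics/t6l.png",cv2.resize(T["img"][200:240,255:295],None,fx=10,fy=10,interpolation=2))
g=cv2.cvtColor(T["img"],cv2.COLOR_BGR2GRAY).astype(float)
pts=[]
for c in range(270,280):
    rr=np.arange(218,226); w=np.clip(200-g[rr,c],0,None); w[w<25]=0; pts.append((c,(w*rr).sum()/max(w.sum(),1)))
pts=np.array(pts);print(pts[:,1].round(2).tolist())
X=np.array([bplane(T,q,.013) for q in pts]); k=np.polyfit(X[:,1],X[:,0],1); print("angle",np.pi/2-np.arctan(k[0]), X.mean(0))
E
```

```text
(array([  1.60899512, -72.3041289 ,  29.80292888]), np.float64(0.2505198516602939), array([ 1.64683157e-03, -4.90649187e-04, -9.99998524e-01])) 18.4583
S [[349.0, 176.0], [378.0, 128.0], [412.0, 73.0], [456.0, 2.0]]
T [[230.0, 243.0], [235.0, 273.0], [240.0, 308.0], [248.0, 353.0]]
[221.97, 221.96, 221.93, 221.83, 221.8, 221.82, 221.81, 221.76, 221.7, 221.46]
angle 1.6119978924877547 [-0.00066444  0.07171535  0.013     ]
```

View pics/st6.png

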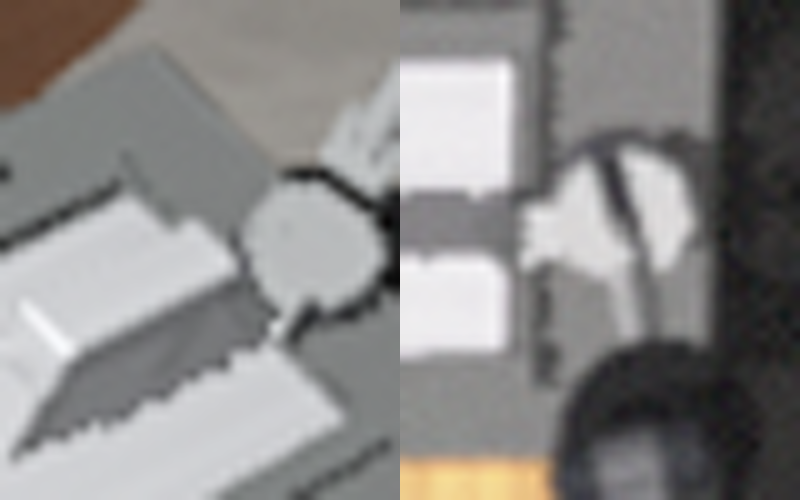

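View pics/t6l.png

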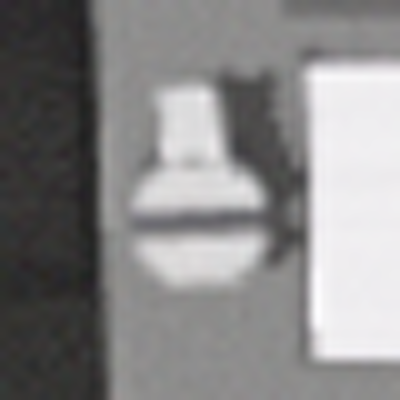

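```bash
python3 - <<'E' 2>/dev/null
from h import *
from station import r,kin,imaging,spotter,monitor
off=(0,-.0008)
r.line_to(tcp_for(-1,.010,off),max_speed=.1)
hit=r.line_to(tcp_for(-1,-.002,off),max_speed=.03,max_force=6)
print(hit,state(),monitor.current_ft_force(),monitor.current_time())
E
```

```text
True (array([  0.51089178, -73.11441255,   6.46953555]), np.float64(0.25050333515822), array([ 3.14402353e-04, -1.09092132e-04, -9.99999945e-01])) [-4.65103778 -0.52023904  5.15666252] 19.225
```

In the slot, on its floor. Turn the right one.

```bash
python3 - <<'E' 2>/dev/null
from h import *
from station import r,kin,imaging,spotter,monitor
f0=monitor.current_ft_torque()@N
turn2(-1,[.7,1.15,1.55],h=.0002,off=(0,0),f0=f0,lim=.2)
f0=monitor.current_ft_torque()@N
turn2(-1,[1.75,1.87,1.94,2.0],h=.0002,off=(0.0,0),f0=f0,lim=.2)
E
```

```text
th 0.700 now 0.697 tq -0.082 F [ 2.  -0.6 -2.8] [  0.1 -72.4   6.9] 19.73
th 1.150 now 1.147 tq -0.095 F [ 1.2 -2.  -3.9] [ -0.  -72.5   7. ] 20.24
th 1.550 now 1.546 tq -0.114 F [ 0.9 -2.5 -3.7] [ -0.  -72.5   7.1] 20.71
th 1.750 now 1.745 tq 0.066 F [ 0.8 -3.  -4.2] [  0.1 -72.4   7.2] 21.02
th 1.870 now 1.865 tq 0.039 F [ 1.1 -3.3 -2.8] [  0.  -72.3   7.2] 21.27
th 1.940 now 1.936 tq 0.090 F [ 1.7 -2.5 -3.6] [  0.1 -72.3   7.2] 21.52
th 2.000 now 1.996 tq 0.004 F [ 1.2 -3.  -2. ] [  0.1 -72.3   7.2] 21.77
```

```bash
python3 - <<'E' 2>/dev/null
from h import *
from station import r,kin,imaging,spotter,monitor
r.line_to(tcp_for(-1,.02,(0.,0)),max_speed=.08)
r.line_to(tcp_for(-1,.065,(0,0)),max_speed=.25)
S=imaging.capture("side");T=imaging.capture("top")
for n,p in(("s",S),("t",T)): cv2.imwrite(f"pics/{n}7.png",p["img"])
cv2.imwrite("pics/st7.png",np.hstack([cv2.resize(S["img"][185:245,255:335],None,fx=5,fy=6,interpolation=2),cv2.resize(T["img"][200:236,325:365],None,fx=10,fy=10,interpolation=2)]) if 0 else cv2.resize(T["img"][195:245,260:370],None,fx=7,fy=7,interpolation=2))
g=cv2.cvtColor(T["img"],cv2.COLOR_BGR2GRAY).astype(float)
pts=[]
for c in range(343,352):
    rr=np.arange(217,226); w=np.clip(200-g[rr,c],0,None); w[w<25]=0; pts.append((c,(w*rr).sum()/max(w.sum(),1)))
pts=np.array(pts);print(pts[:,1].round(2).tolist())
X=np.array([bplane(T,q,.013) for q in pts]); k=np.polyfit(X[:,1],X[:,0],1); print("angle",np.pi/2-np.arctan(k[0]), X.mean(0),monitor.current_time())
E
```

```text
[221.23, 221.16, 221.14, 221.15, 221.09, 221.0, 220.96, 220.98, 220.99]
angle 1.5998489955913766 [-0.00014892 -0.07245531  0.013     ] 22.6
```

View pics/st7.png

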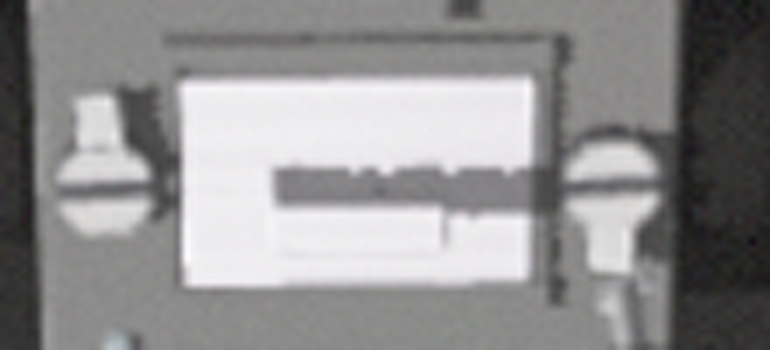

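```bash
python3 - <<'E' 2>/dev/null
from h import *
from station import r,kin,imaging,spotter,monitor
j=np.radians(-23.); o=ori([0,0,-1],[np.cos(j),np.sin(j),0])
x,y=.5262,.3749
r.line_to(tcp_for(-1,.11,(0,0)),max_speed=.3)
r.reach([x,y,.30],o)
r.line_to([x,y,.235],max_speed=.2); r.wait(.2)
print(monitor.current_tool_pos(),monitor.current_time(),monitor.current_ft_force())
S=imaging.capture("side");T=imaging.capture("top")
for n,p in(("s",S),("t",T)): cv2.imwrite(f"pics/{n}8.png",p["img"])
tip=np.array(monitor.current_tool_pos())-[0,0,L]; print(proj(S,tip),proj(T,tip))
cv2.imwrite("pics/st8.png",np.hstack([cv2.resize(S["img"][280:400,115:215],None,fx=4,fy=4,interpolation=2),cv2.resize(T["img"][230:330,80:180],None,fx=4,fy=4.8,interpolation=2)]))
E
```

```text
[0.52726422 0.37539926 0.23764574] 26.4333 [ 0.02883613  0.60559531 -1.03035997]
[[158.65253312 337.95526855]] [[117.51899321 275.47232432]]
```

View pics/st8.png

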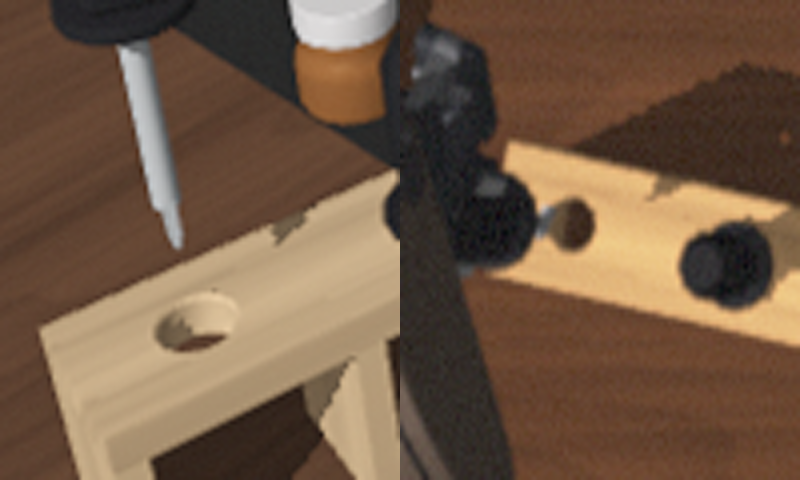

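```bash
python3 - <<'E' 2>/dev/null
from h import *
from station import r,kin,imaging,spotter,monitor
x,y=.5258,.3748
h1=r.line_to([x,y,.150],max_speed=.12,max_force=8)
h2=r.line_to([x,y,.1185],max_speed=.05,max_force=5) if not h1 else None
print(h1,h2,monitor.current_tool_pos(),monitor.current_ft_force())
E
```

```text
False True [0.52534569 0.3746451  0.12154228] [0.48698466 0.11008221 3.05025978]
```

```bash
python3 - <<'E' 2>/dev/null
from h import *
from station import r,kin,imaging,spotter,monitor
r.command_gripper(.65)
p=monitor.current_tool_pos(); r.line_to([p[0],p[1],.25],max_speed=.2)
S=imaging.capture("side");T=imaging.capture("top")
for n,p in(("s",S),("t",T)): cv2.imwrite(f"pics/{n}9.png",p["img"])
cv2.imwrite("pics/st9.png",np.hstack([cv2.resize(S["img"][280:430,115:265],None,fx=2.66,fy=2.66,interpolation=2),cv2.resize(T["img"][240:320,80:180],None,fx=4,fy=4,interpolation=2).repeat(1,0)[:399].copy() if 0 else cv2.resize(T["img"][230:330,80:180],(399,399),interpolation=2)]))
print(monitor.current_time())
for p,n in((T,"T"),(S,"S")):
    d=spotter.silhouettes(p,"pan_top")
    if d:
        m=d[0]["region"].astype(np.uint8); c,_=cv2.findContours(m,0,1); c=max(c,key=cv2.contourArea); e=cv2.fitEllipse(cv2.convexHull(c)); print(n,d[0]["conf"],e,back(p,e[0],.066))
t=T["img"];s=S["img"]
cv2.imwrite("pics/pan9.png",np.hstack([cv2.resize(t[260:350,425:525],(400,360),interpolation=2),cv2.resize(s[180:270,410:510],(400,360),interpolation=2)]))
E
```

```text
29.2583
T 0.71 ((478.87652587890625, 303.436279296875), (67.70667266845703, 69.49524688720703), 145.4884490966797) [ 0.45889222 -0.33690258  0.066     ]
S 0.98 ((460.17669677734375, 202.63621520996094), (27.534656524658203, 65.72361755371094), 96.82491302490234) [ 0.45724187 -0.3314084   0.066     ]
```

View pics/st9.png

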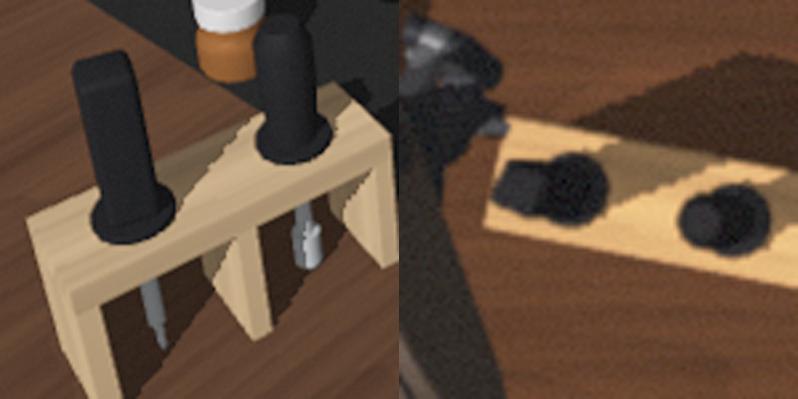

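View pics/pan9.png

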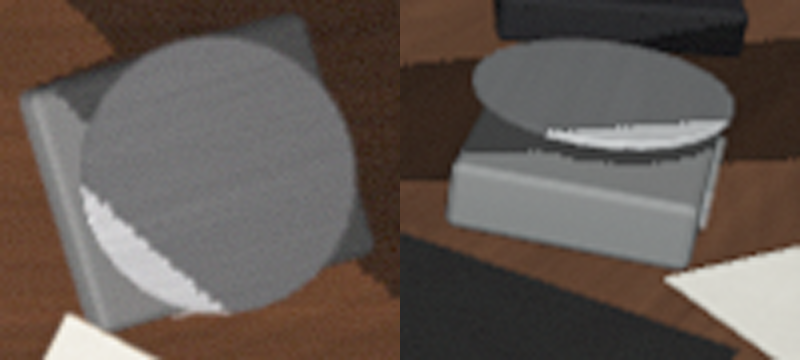

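Run:
```python
from h import *
import pickle
from station import kin,monitor
C=pickle.load(open("cams.pkl","rb"));T=C["T"];S=C["S"]
print(back(T,(479.25,303.25),.066),back(S,(460.4,203.2),.066))
a=np.linspace(0,2*np.pi,100); 
def f(v):
    P=np.c_[v[0]+.07*np.cos(a),v[1]+.07*np.sin(a),0*a+.066]
    o=[]
    for p,(x0,x1,y0,y1) in((T,(425+81/4,425+356/4,260+36/4,260+313/4)),(S,(410+73/4,410+333/4,180+40/4,180+149/4))):
        u=proj(p,P); o+= [u[:,0].min()-x0+.5,u[:,0].max()-x1+.5,u[:,1].min()-y0+.5,u[:,1].max()-y1+.5]
    return np.array(o)
o=least_squares(f,[.458,-.335]);print(o.x,o.fun.round(2))
o=least_squares(lambda v:f(v)[:4],[.458,-.335]);print(o.x)
o=least_squares(lambda v:f(v)[4:],[.458,-.335]);print(o.x)
# panel centre: corners in st7 crop (scale7, off 260,195), top face h=.005
q=(np.array([(180,75),(533,75),(181,288),(532,285)])+.5)/7-.5+[260,195]
X=np.array([bplane(T,x,.005) for x in q]);print(X.round(4),X.mean(0))
# handle: bar top at h=.038
q=(np.array([(275,205),(442,205),(275,258),(442,250)])+.5)/7-.5+[260,195]
X=np.array([bplane(T,x,.038) for x in q]);print(X.round(4),X.mean(0))
PC=o.x
# ik checks: panel grasp jaws along rover x ; tcp 
for sgn in(1,-1):
  for h in(.012,.06,.1):
    k=kin.ik(RWp([0,0,h]),ori(-N,sgn*RR[:,0])); print("grasp",sgn,h,None if k is None else k.round(2))
  for yaw in(0,45,90,-45,135):
    y=np.radians(yaw);z=sgn*np.array([np.cos(y),np.sin(y),0]); k=kin.ik([.459,-.336,.1],ori([0,0,-1],z)); print(" place",yaw,None if k is None else k.round(2))
```

```text
[ 0.45925365 -0.33767723  0.066     ] [ 0.45560836 -0.32889659  0.066     ]
[ 0.45996781 -0.33677649] [-0.37 -0.36 -0.19  0.05  0.07  0.56 -0.3  -1.28]
[ 0.45982193 -0.33751819]
[ 0.4587778  -0.33238924]
[[ 0.0314  0.0499  0.005 ]
 [ 0.0307 -0.0499  0.005 ]
 [-0.0353  0.0509  0.005 ]
 [-0.0352 -0.0507  0.005 ]] [-2.09337272e-03  5.17762166e-05  5.00000000e-03]
[[ 0.0059  0.0232  0.038 ]
 [ 0.0055 -0.0233  0.038 ]
 [-0.0104  0.0234  0.038 ]
 [-0.0083 -0.0234  0.038 ]] [-1.81974378e-03 -1.80406818e-05  3.80000000e-02]
grasp 1 0.012 [-0.2   0.13  2.11  0.24  0.4  -0.38]
grasp 1 0.06 [-0.21  0.    2.15  0.21  0.49 -0.36]
grasp 1 0.1 [-0.21 -0.1   2.17  0.19  0.56 -0.34]
 place 0 [-0.81  0.2   1.94  0.    1.   -0.81]
 place 45 [-0.81  0.2   1.94  0.    1.   -1.6 ]
 place 90 [-0.81  0.2   1.94  0.    1.   -2.38]
 place -45 [-0.81  0.2   1.94  0.    1.   -0.02]
 place 135 None
grasp -1 0.012 [-0.2   0.13  2.11  0.24  0.4   2.76]
grasp -1 0.06 [-0.21  0.    2.15  0.21  0.49  2.78]
grasp -1 0.1 [-0.21 -0.1   2.17  0.19  0.56  2.8 ]
 place 0 [-0.81  0.2   1.94  0.    1.    2.33]
 place 45 [-0.81  0.2   1.94  0.    1.    1.55]
 place 90 [-0.81  0.2   1.94  0.    1.    0.76]
 place -45 None
 place 135 [-0.81  0.2   1.94  0.    1.   -0.02]<sys>:0: UserWarning: Gimbal lock detected. Setting third angle to zero since it is not possible to uniquely determine all angles.
```

```bash
python3 - <<'E' 2>/dev/null
from h import *
from station import r,kin,imaging,spotter,monitor
o=ori(-N,RR[:,0]); G=lambda h,x=-.0018:RWp([x,0,h])
r.reach(G(.11),o)
r.command_gripper(.5)
r.line_to(G(.06),max_speed=.2); r.wait(.15)
p=monitor.current_tool_pos(); e=RR.T@(p-RWp([-.0018,0,.06])); print("err mm",(e*1000).round(2),monitor.current_ft_force())
hit=r.line_to(G(.0135,-.0018-np.clip(e[0],-.0015,.0015)),max_speed=.08,max_force=8)
p=monitor.current_tool_pos(); print(hit,(RR.T@(p-RWp([0,0,0]))*1000).round(2),monitor.current_time())
S=imaging.capture("side");T=imaging.capture("top")
cv2.imwrite("pics/st10.png",np.hstack([cv2.resize(S["img"][170:270,240:340],None,fx=4,fy=4,interpolation=2),cv2.resize(T["img"][180:280,260:360],None,fx=4,fy=4,interpolation=2)]))
E
```

```text
err mm [ 1.17 -0.04  1.1 ] [-0.0818803  -0.21781478  0.58651146]
False [-2.7  -0.02 13.65] 32.35
```

View pics/st10.png

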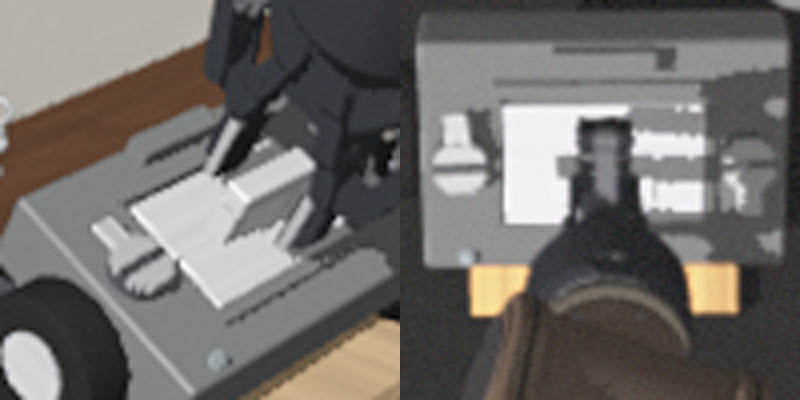

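Fingers straddle the bar. Grip and lift along the deck normal.

```bash
python3 - <<'E' 2>/dev/null
from h import *
from station import r,kin,imaging,spotter,monitor
f0=np.array(monitor.current_ft_force())
r.command_gripper(0.0); r.wait(.1)
p=np.array(monitor.current_tool_pos()); print("w",monitor.current_width(),(RR.T@(p-RWp([0,0,0]))*1000).round(2),monitor.current_ft_force())
hit=r.line_to(p+N*.02,max_speed=.06,max_force=25); print(hit,monitor.current_ft_force()-f0)
if not hit:
    r.line_to(p+N*.10,max_speed=.2); r.wait(.2)
    print(monitor.current_ft_force()-f0,monitor.current_width(),monitor.current_tool_pos(),monitor.current_time())
S=imaging.capture("side");T=imaging.capture("top")
cv2.imwrite("pics/st11.png",np.hstack([cv2.resize(S["img"][130:270,240:380],(400,400),interpolation=2),cv2.resize(T["img"][180:280,260:360],None,fx=4,fy=4,interpolation=2)]))
E
```

```text
w 0.15284373903079634 [-1.49 -0.16 14.11] [0.71943089 0.20288935 4.73965984]
False [-0.73450255 -0.18003444 -1.52026201]
[-0.87366221  0.66336405 -1.54857316] 0.1488198319183985 [0.57593164 0.00199368 0.18092122] 34.1583
```

View pics/st11.png

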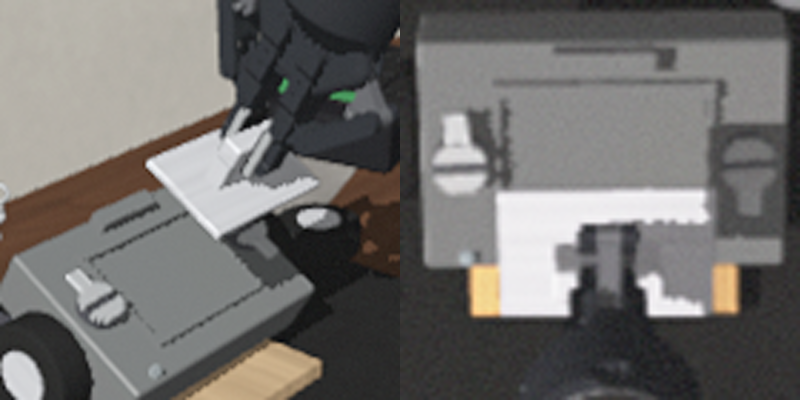

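```bash
python3 - <<'E' 2>/dev/null
from h import *
from station import r,kin,imaging,spotter,monitor
x,y=.4595,-.3365
o=ori([0,0,-1],[1,0,0])
r.reach([x,y,.16],o); r.wait(.3)
p=np.array(monitor.current_tool_pos()); print(p,monitor.current_orientation(),Rot.from_euler('xyz',monitor.current_orientation()).as_matrix()[:,0].round(4),monitor.current_ft_force(),monitor.current_time())
e=p-[x,y,.16]
r.line_to([x-e[0],y-e[1],.10],max_speed=.15); r.wait(.3)
p=np.array(monitor.current_tool_pos()); print(p,monitor.current_ft_force(),monitor.current_time())
S=imaging.capture("side");T=imaging.capture("top")
cv2.imwrite("pics/s12.png",S["img"]);cv2.imwrite("pics/t12.png",T["img"])
cv2.imwrite("pics/st12.png",np.hstack([cv2.resize(S["img"][150:270,400:520],(400,400),interpolation=2),cv2.resize(T["img"][250:350,430:530],None,fx=4,fy=4,interpolation=2)]))
E
```

```text
[ 0.45989632 -0.33573508  0.16013269] [-0.57224615  1.57046024 -0.57088768] [ 3.e-04 -2.e-04 -1.e+00] [ 0.68088875  0.37506337 -1.41142417] 35.8917
[ 0.45961956 -0.33778339  0.10116426] [ 0.70947913  0.23745059 -1.54722568] 36.7417
```

View pics/st12.png

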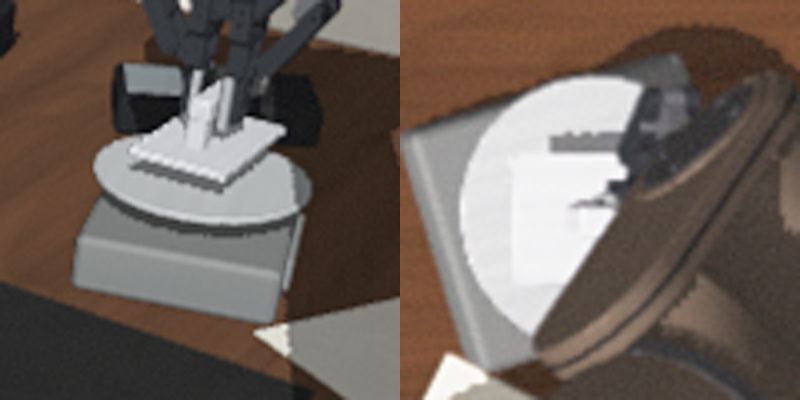

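```bash
python3 - <<'E' 2>/dev/null
from h import *
from station import r,kin,imaging,spotter,monitor
x,y=.4594,-.3368
for z in(.084,.080,.077,.0755,.074):
    r.line_to([x,y,z],max_speed=.03,max_force=4); r.wait(.1)
    f=np.mean([monitor.current_ft_force() for _ in range(3)],0)
    p=np.array(monitor.current_tool_pos());print(z,p.round(4),f.round(2),round(monitor.current_time(),2))
    if f[2]>.4: break
S=imaging.capture("side");cv2.imwrite("pics/s13.png",S["img"])
cv2.imwrite("pics/s13c.png",cv2.resize(S["img"][160:260,410:510],(600,600),interpolation=2))
E
```

```text
0.084 [ 0.4596 -0.337   0.0842] [ 0.   -0.08 -2.  ] 37.62
0.08 [ 0.4594 -0.3368  0.0799] [ 0.21  0.32 -1.78] 38.01
0.077 [ 0.4594 -0.3369  0.0771] [-0.06 -0.61 -0.07] 38.36
0.0755 [ 0.4595 -0.3369  0.0756] [0.2  0.25 0.53] 38.71
```

View pics/s13c.png

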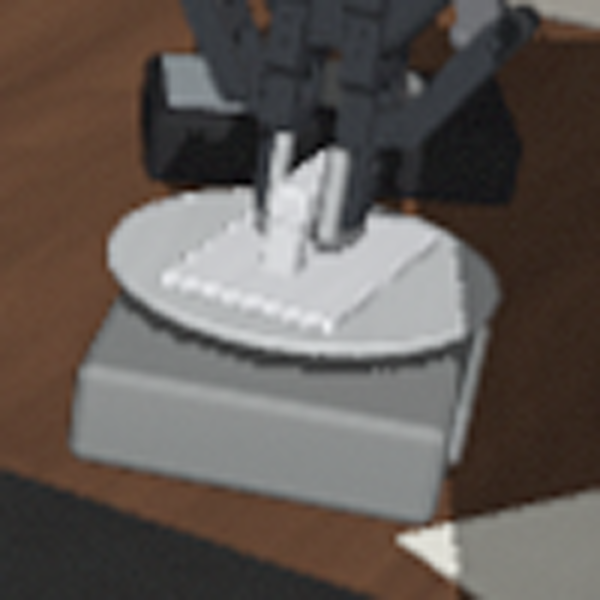

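```bash
python3 - <<'E' 2>/dev/null
from h import *
from station import r,kin,imaging,spotter,monitor
r.command_gripper(.25); r.command_gripper(.5); r.wait(.2)
p=monitor.current_tool_pos()
r.line_to([p[0],p[1],p[2]+.05],max_speed=.08)
r.line_to([p[0],p[1],.25],max_speed=.25)
r.reach([.45,-.05,.35],ori([0,0,-1],[1,0,0])); r.wait(.3)
print(monitor.current_time(),monitor.current_ft_force())
S=imaging.capture("side");T=imaging.capture("top")
cv2.imwrite("pics/s14.png",S["img"]);cv2.imwrite("pics/t14.png",T["img"])
cv2.imwrite("pics/st14.png",np.hstack([cv2.resize(S["img"][150:250,410:510],(400,400),interpolation=2),cv2.resize(T["img"][250:350,430:530],None,fx=4,fy=4,interpolation=2)]))
E
```

```text
42.4417 [ 0.16187196 -0.13838628  0.17569167]
```

View pics/st14.png

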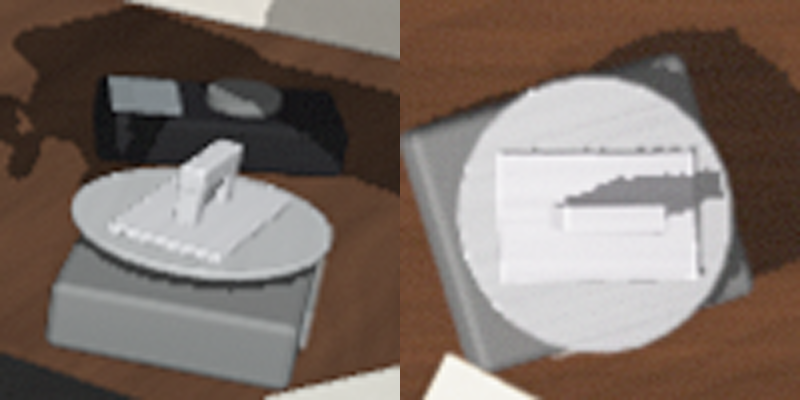

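View pics/s14.png

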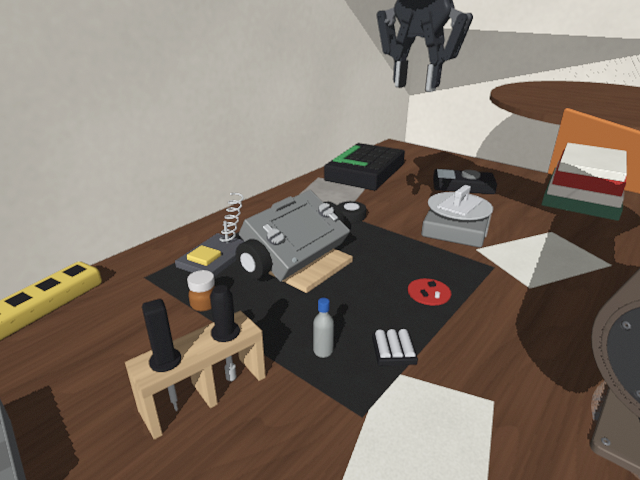

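View pics/t14.png

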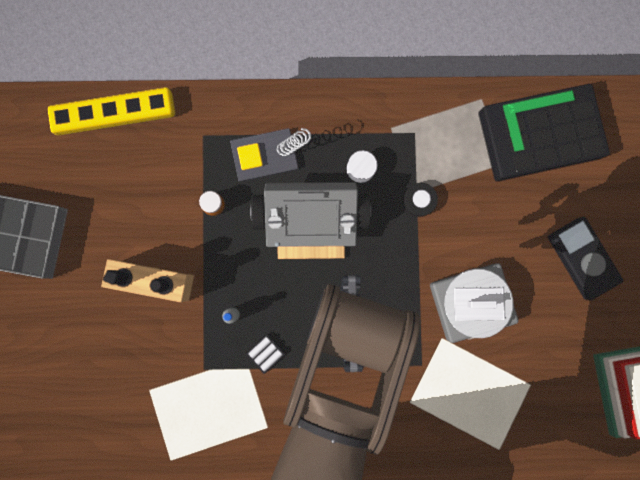

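```bash
python3 -c "
from station import r
r.job_done()"
```

```text
the job is handed in; nothing more can be done
```

The panel is weighed and the job is handed in at about 42 s of the 72 s allowed.

- **Fasteners:** I turned both with the screwdriver. In the top picture they measured about 1.61 rad (left) and 1.60 rad (right), both past the 1.57 needed. The left one came up about 1.56 rad after the first turn, so I re-inserted the blade and turned it a little further.
- **Screwdriver:** I put it back in its own hole. The flange touched the stand at the height it started from, and the last pictures show it upright.
- **Panel:** I lifted it by the handle along the deck normal, lowered it until the pan took the load, and then let go. In the last pictures it lies flat with the handle up. It is centred to within about 1–2 mm, the limit of what I can read from the picture.
- **Pan travel:** I had pressed the pan down only about 5 mm when I released. From the force readings the panel weighs roughly 1.8–2.4 N, which would sink the pan 6–8 mm. That is well short of the 18 mm stop.
- **Everything else:** By eye against the first pictures, the other things look undisturbed. The gripper was clear of everything when I handed in.

**Disagreement:** the two cameras put the pan centre about 5 mm apart in y. I relied on the top camera, and the final top picture agreed with it.

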